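# Turn up the closet light on the dimmer's slide bar and shut its flap

## Task

Turn the closet light up to full: in the open box, put a fingertip on the smallest dot of the black slide bar and run it lightly along the row of dots, without lifting off, to the biggest dot. Then push the clear flap down until it is fully shut on the box and move clear. Do not pick anything up, and leave the other things on the shelf where they are.

Things in the scene. Friction and masses are not known exactly. Their poses are not given: they have to be found in the camera images.
- wallbox: Beech bracket (235 x 315 mm) with a white dimmer box (180 x 270 mm) on it, screwed to the shelf. Origin on the shelf under the box's centre; x away from the robot at yaw 0, y left along the row of dots, z up. The box's face slopes down towards the robot by 15 degrees (0.262 rad) about y. A 6 mm wide collar round the face stands 16 mm above it.
- dot_small (a point): The smallest of seven white dots (3.6 mm across, growing to the right) on the black rubber slide bar, near the bar's left (+y) end, on its upper surface. The bar is 160 mm long (along the box's y) and 20 mm wide, its top 8 mm above the sloping face. Small dot to big dot is 132 mm; the bar goes on 14 mm past each.
- dot_mid (a point): The fourth dot, the middle of the bar, on its upper surface, 50 mm from the box's front edge and 130 mm from the flap's hinge. Axes: x up the slope away from the robot, y left along the row, z out of the face (15 degrees from vertical, leaning towards the robot).
- dot_big (a point): The biggest of the seven dots (13.8 mm across), at the bar's right (-y) end, on the bar's upper surface.
- slide_bar (a joint): How far the bar is pressed in, square to the face, in m: 0 at rest, 0.004 fully in. It is sprung, about 1 N per mm, sinks evenly wherever it is pressed, and comes back up by itself. Its small-dot end (45 mm), middle (70 mm) and big-dot end (45 mm) feel the touch separately.
- flap (a joint): Angle of the clear acrylic flap, hinged along the box's far edge, in rad: 0 shut flat on the collar, parallel to the sloping face, its outer side 11 mm above the slide bar; 1.83 standing plumb; up to 2.05. The hinge is stiff: the flap stays at any angle it is left at; about 1 to 3 N at the free edge moves it.
- flap_hinge (a point): Middle of the hinge line, on the flap's outer side (the side that is up when shut and faces away from the robot when open). Axes turn with the flap: x from the free edge to the hinge, y left along the hinge, z out of the outer side.
- flap_edge (a point): Middle of the flap's free edge, on its outer side, 180 mm from the hinge. The flap is 3 mm thick and 262 mm wide; at the middle a 60 mm wide thumb tab goes 11 mm further.
- tray: Bamboo tray, 150 x 112 x 22 mm, fixed, with five slots for AA cells; origin under its centre. Leave alone.
- cell_a: AA cell (14.5 x 50 mm) lying in the tray; origin under its middle. Leave alone.
- cell_b: AA cell lying in the tray, as above.
- cell_c: AA cell lying in the tray, as above.
- bulb_a: White pear-shaped LED bulb (60 mm across) standing in a cut-down carton (66 x 66 mm), 111 mm tall in all; origin under the carton. Leave alone.
- bulb_b: A second bulb in its carton, as above.
- remote: Red remote control, 150 x 44 x 16 mm, lying beside the box; origin under its centre, x along it. Leave alone.
- cup: Stainless steel cup, 76 mm across the rim, 85 mm tall, beside the box; origin under its centre. Leave alone.

How it is judged:
By the outcome, as a careful person would: the job done as asked, in the order asked, and still so for the second after the job is handed in, with the robot touching nothing.
It also fails if it takes over 64 s, if anything falls off the work surface, if the arm or the gripper's body presses on something with over 40 N, if the wrist force passes 120 N, or if a joint passes its speed limit or range.

## Robot

A 6-joint arm with a two-finger parallel gripper is mounted at the origin on the work surface. World frame = base frame: x ahead of the robot, y to its left, z up, the work surface at z = 0. Lengths are in m, angles in rad, forces in N, time in s.
With the tool pointing down it reaches from about 0.275 to 0.775 m from the base axis. Payload 14.6 kg.
Tool frame: the origin (TCP) lies on the centre line of the jaws, within the pads' length; the fingertips stand 14 mm ahead of it and the grasp point (between the pads) lies 5 mm behind it; z points along the fingers, y is the line along which they close (so a half turn about z gives the same grasp; the last joint's range is limited). The gripper opens to 85 mm and grips with 20 to 120 N. Pads are 22 mm wide; open, the fingers measure 114 mm over their backs; the gripper's body (76 mm by 85 mm) begins 54 mm behind the grasp point. The pads swing forward as they close: fully open they stand 13 mm farther back than shut.
Start: joints at [1.111, 0.263, -0.048, 1.259, 0, 1.415], TCP at [0.158, 0.501, 0.245] pointing down, gripper open.
Joint ranges: [-2.65, 2.65], [-0.89, 1.7], [-1.18, 1.37], [-2.13, 2.11], [-1.35, 1.29], [-3.14, 3.14]. Speed limits (rad/s): [1.89, 1.89, 2.57, 2.79, 3.14, 3.14].

## Interface

Orientations are given as a rotation vector (axis times angle).
In Python, from plant import bot gives the robot as it stands.
- The arm moves only by the tool step_arm, never from a script. Its argument "deltas" is a list of rows, each a list of 7 numbers: the turn, a rotation vector about the tool's x, y, z each as a share of 4 degrees, from -1 to 1, then the shift along the tool's x, y, z each as a share of 40 mm, from -1 to 1, then the finger opening in mm, from 0 to 85.4. A call has exactly 5 rows; each row shifts and turns the commanded pose from where the row before left it, along the tool's axes as they then stand; what a row does not reach is not made up. A row lasts 1/8 s, in which the tool goes at most 62.5 mm and 10.7 degrees, less where a joint would pass 70% of its speed; a pose out of reach is approached as far as the arm can. A call with a number of a shift or a turn outside -1 to 1 is refused whole. A call with a gripper value outside its range is refused whole. The fingers move at their own pace and stop on an object; the grip force is fixed at half the most. Time passes only in rows, so rows that do not move let the fingers close, or fill a call up. It gives the time, the measured TCP pose, the force, the opening and the grip force at its end, in the units of the state.
- bot.sense(): the state, without advancing time (a new reading comes with each control period).
- bot.capture(name): name is "side" or "top" or "wrist"; returns a dict with "color" (420x560x3 uint8, blue, green, red), "fx", "fy", "cx", "cy" (pixels), "position" and "orientation" of the camera in the world; the wrist camera has in their place "hand_eye" (4x4, takes a point from camera to tool coordinates, whose origin is the TCP and whose axes are the flange's). Camera axes: x right, y down, z forward; pixel columns grow to the right and rows downward; lengths in m; the calibration is good to about 2 mm. A picture is of the moment at which its call begins: read the wrist's pose just before it. There is no depth.
- bot.sign_off(): hands the job in; it is judged then, once.
The state is a dict: "time_s": time; "joint_pos": joint angles; "dq": joint speeds; "joint_efforts": joint torques, N m; "tool_pos": TCP position; "eef_rot": TCP orientation; "wrist_force": force on the tool from outside, world axes, zero at the start; "moment": the same for the moment, N m; "grip_width": finger opening in m; "grip_force": force on a finger pad.
Only numpy, scipy, OpenCV 4.12 (cv2) and the standard library are available. Lean on these libraries where they do the work, as an engineer would, in place of code of your own. Each camera call takes 0.05 s, during which the arm holds its last target. There are 200 camera calls.

## Working session

There is one attempt and no reset: what is moved stays moved. The work goes in short steps, Python scripts to look and compute and a tool call to move; the robot and the scene stay as the last step left them, time stands still between calls to the robot, and variables do not carry over. Pictures are saved under pics/ and viewed, at most 11 in all, crops included, and the job is handed in when it is done.

Besides the shell and the picture viewer there is one more tool, called as name(argument=value, ...) on one line, values as JSON. step_arm: Moves the arm, as the interface text tells. Shift numbers are shares of 40 mm and turn numbers shares of 4 degrees, none past 1 either way. Its arguments: {"type":"object","properties":{"deltas":{"type":"array","items":{"type":"array","items":{"type":"number"}}}},"required":["deltas"]}

```bash
mkdir -p pics; ls; python3 - <<'E'
from plant import bot
import cv2,json,numpy as np
s=bot.sense()
print({k:np.round(v,3).tolist() for k,v in s.items()})
for n in ("top","side","wrist"):
    c=bot.capture(n); cv2.imwrite(f"pics/{n}0.png",c.pop("color")); print(n,{k:np.round(v,4).tolist() for k,v in c.items()})
a=[cv2.imread(f"pics/{n}0.png") for n in("top","side")]
E
```

```text
pics
{'time_s': 0.0, 'joint_pos': [1.111, 0.264, -0.049, 1.259, -0.0, 1.415], 'dq': [0.001, -0.0, -0.002, -0.001, 0.001, -0.001], 'joint_efforts': [0.001, -63.761, 38.456, 0.014, 0.0, 0.0], 'tool_pos': [0.157, 0.501, 0.245], 'eef_rot': [-0.477, -3.105, 0.002], 'wrist_force': [0.032, 0.421, -0.364], 'moment': [0.001, 0.02, -0.003], 'grip_force': 0.0, 'grip_width': 0.085}
top {'fx': 386.6725, 'fy': 386.6725, 'cx': 280.5524, 'cy': 211.4843, 'position': [0.3758, 0.0182, 1.144], 'orientation': [-2.1803, 2.1154, -0.192]}
side {'fx': 391.4362, 'fy': 391.4362, 'cx': 283.5178, 'cy': 215.0561, 'position': [0.3306, 0.812, 0.7519], 'orientation': [-0.3462, 2.7228, -1.3092]}
wrist {'fx': 309.2248, 'fy': 309.2248, 'cx': 281.9946, 'cy': 209.7114, 'hand_eye': [[-0.0005, -0.9594, -0.282, 0.0727], [1.0, -0.0005, -0.0, 0.0004], [-0.0001, -0.282, 0.9594, -0.1292], [0.0, 0.0, 0.0, 1.0]]}
```

View pics/top0.png

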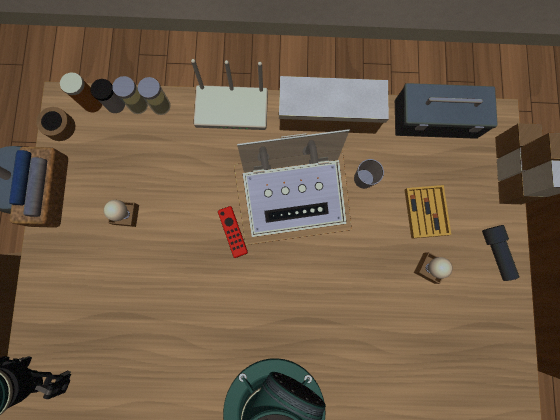

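View pics/side0.png

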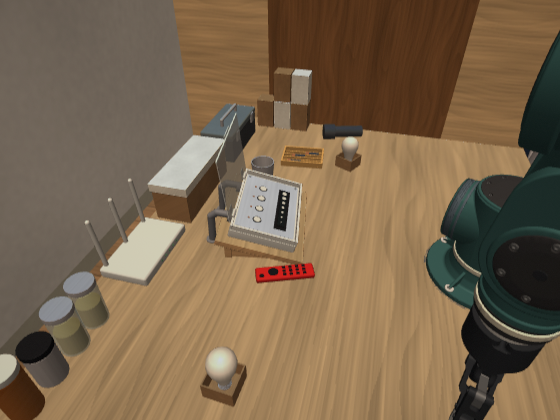

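The top view shows the box around (295,200), with the black bar from (265,213) to (328,208), small dot on the left. The flap stands open behind it and the remote lies at (232,232). The side view shows the bar from (283,228) to (285,192).

```bash
cat > h.py <<'E'
import numpy as np,cv2
from scipy.spatial.transform import Rotation as R
def ray(c,uv):
    d=np.array([(uv[0]-c["cx"])/c["fx"],(uv[1]-c["cy"])/c["fy"],1.])
    return np.array(c["position"]),R.from_rotvec(c["orientation"]).apply(d/np.linalg.norm(d))
def proj(c,p):
    q=R.from_rotvec(c["orientation"]).inv().apply(np.array(p)-c["position"])
    return np.array([c["fx"]*q[0]/q[2]+c["cx"],c["fy"]*q[1]/q[2]+c["cy"]])
def tri(r1,r2):
    (p,a),(q,b)=r1,r2
    t=np.linalg.lstsq(np.c_[a,-b],q-p,rcond=None)[0]
    x,y=p+t[0]*a,q+t[1]*b
    return (x+y)/2,np.linalg.norm(x-y)
def wristcam(bot):
    s=bot.sense(); c=bot.capture("wrist"); T=np.eye(4)
    T[:3,:3]=R.from_rotvec(s["eef_rot"]).as_matrix();T[:3,3]=s["tool_pos"]
    M=T@np.array(c["hand_eye"]); c["position"]=M[:3,3]; c["orientation"]=R.from_matrix(M[:3,:3]).as_rotvec()
    return c
def dots(img,roi,k=4,thr=60):
    """dots: bright blobs (ROI x0,y0,x1,y1) inside the hull of the black bar; image enlarged k times"""
    x0,y0,x1,y1=roi; g=cv2.cvtColor(img[y0:y1,x0:x1],cv2.COLOR_BGR2GRAY)
    g=cv2.resize(g,None,fx=k,fy=k,interpolation=cv2.INTER_CUBIC)
    cs,_=cv2.findContours((g<thr).astype(np.uint8),cv2.RETR_EXTERNAL,cv2.CHAIN_APPROX_NONE)
    b=max(cs,key=cv2.contourArea); m=np.zeros_like(g); cv2.drawContours(m,[cv2.convexHull(b)],-1,255,-1)
    m=cv2.erode(m,np.ones((5,5)))
    n,_,st,ce=cv2.connectedComponentsWithStats(((g>thr+15)&(m>0)).astype(np.uint8))
    f=lambda p:((np.array(p)+.5)/k-.5+[x0,y0])
    return cv2.boxPoints(cv2.minAreaRect(b)),[(f(ce[i]).round(2),int(st[i,4])) for i in range(1,n)],f(cv2.minAreaRect(b)[0]),np.array(cv2.minAreaRect(b)[1])/k
E
python3 - <<'E'
from h import *
from plant import bot
for n,roi in(("top",(255,195,340,228)),("side",(265,180,300,240))):
    im=cv2.imread(f"pics/{n}0.png"); _,d,c,wh=dots(im,roi); print(n,c,wh); [print(*x) for x in d]
E
```

```text
top [296.14354324 211.90445328] [11.59452724 63.03278351]
[319.67 208.89] 349
[311.96 209.96] 272
[304.16 211.06] 194
[296.38 212.13] 151
[288.73 213.26] 101
[281.04 214.39] 57
[273.08 215.25] 10
side [281.53461838 209.97307587] [11.81430817 39.47405243]
[284.18 193.53] 243
[283.67 197.94] 203
[283.13 202.45] 146
[282.47 207.04] 112
[281.91 211.78] 99
[281.19 216.62] 63
[280.79 221.62] 18
```

```bash
python3 - <<'E'
from h import *
from plant import bot
T,S=bot.capture("top"),bot.capture("side")
P=[]
for a,b in(((319.67,208.89),(284.18,193.53)),((296.38,212.13),(282.47,207.04)),((281.04,214.39),(281.19,216.62)),((273.2,215.35),(280.79,221.62))):
    p,e=tri(ray(T,a),ray(S,b)); P.append(p); print(p.round(4),round(e,4))
d=P[3]-P[0]; print(np.linalg.norm(d),np.degrees(np.arctan2(-d[0],d[1])))
E
```

```text
[ 0.558  -0.1108  0.0729] 0.0002
[ 0.5465 -0.0454  0.0729] 0.0004
[ 0.539  -0.0025  0.0729] 0.0
[0.5349 0.0193 0.0734] 0.001
0.1321254448688333 10.032138579295353
```

```bash
cat >> h.py <<'E'
yaw=np.radians(10.05); t=np.radians(15)
xh=np.array([np.cos(yaw),np.sin(yaw),0]); ys=np.array([-np.sin(yaw),np.cos(yaw),0]); z=np.array([0,0,1.])
xs=np.cos(t)*xh+np.sin(t)*z; n=-np.sin(t)*xh+np.cos(t)*z
mid=np.array([.5463,-.0455,.0730])
Rp=np.c_[-xs,ys,-n]
def goal(bot,p,Rg):
    s=bot.sense(); Rn=R.from_rotvec(s["eef_rot"]); 
    rv=(Rn.inv()*R.from_matrix(Rg)).as_rotvec()
    print("turn/4deg",(np.degrees(rv)/4).round(2),"shift/40mm now",(Rn.inv().apply(p-s["tool_pos"])/.04).round(3),"shift after turn",(Rg.T@(p-s["tool_pos"])/.04).round(3),"F",np.round(s["wrist_force"],2),"t",round(s["time_s"],2))
E
python3 - <<'E'
from h import *
from plant import bot
goal(bot,mid+.066*ys+n*.10,Rp)
E
```

```text
turn/4deg [-0.91 -3.68 -6.84] shift/40mm now [-12.033  -8.944   1.89 ] shift after turn [ -5.829 -13.492   3.516] F [-0.19  0.1   0.08] t 0.25
```

step_arm(deltas=[[-0.09,-0.37,-0.68,-0.6,-0.55,0.05,0],[-0.09,-0.37,-0.68,-0.55,-0.6,0.05,0],[-0.09,-0.37,-0.68,-0.5,-0.65,0.05,0],[-0.09,-0.37,-0.68,-0.5,-0.65,0.05,0],[-0.09,-0.37,-0.68,-0.5,-0.65,0.05,0]])

```text
time_s: 0.88
tool_pos: [0.2362, 0.3562, 0.2394]
eef_rot: [0.098, 3.007, 0.017]
wrist_force: [0.1, 0.1, 0.2]
grip_width: 0.0002
grip_force: 0.0
```

step_arm(deltas=[[-0.09,-0.37,-0.68,-0.4,-0.7,0.05,0],[-0.09,-0.37,-0.68,-0.4,-0.7,0.05,0],[-0.09,-0.37,-0.68,-0.3,-0.7,0.05,0],[-0.09,-0.37,-0.68,-0.3,-0.7,0.05,0],[-0.09,-0.37,-0.68,-0.3,-0.7,0.05,0]])

```text
time_s: 1.5
tool_pos: [0.3088, 0.2182, 0.2402]
eef_rot: [-0.251, 2.867, 0.033]
wrist_force: [-0.0, -0.5, 0.2]
grip_width: 0.0004
grip_force: 0.0
```

```bash
python3 - <<'E'
from h import *
from plant import bot
goal(bot,mid+.066*ys+n*.10,Rp)
E
```

```text
turn/4deg [-0.01  0.04 -0.01] shift/40mm now [-3.451 -5.872  2.765] shift after turn [-3.454 -5.876  2.752] F [-0.01 -0.46  0.19] t 1.5
```

step_arm(deltas=[[0,0.04,0,-0.43,-0.73,0.34,0],[0,0,0,-0.43,-0.73,0.34,0],[0,0,0,-0.43,-0.73,0.34,0],[0,0,0,-0.43,-0.73,0.34,0],[0,0,0,-0.43,-0.73,0.34,0]])

```text
time_s: 2.12
tool_pos: [0.4335, 0.0914, 0.1964]
eef_rot: [-0.248, 2.871, 0.032]
wrist_force: [0.6, 0.1, -0.4]
grip_width: 0.0004
grip_force: 0.0
```

step_arm(deltas=[[0,0,0,-0.43,-0.73,0.34,0],[0,0,0,-0.43,-0.73,0.34,0],[0,0,0,-0.43,-0.73,0.34,0],[0,0,0,0,0,0,0],[0,0,0,0,0,0,0]])

```text
time_s: 2.75
tool_pos: [0.5068, 0.0168, 0.1704]
eef_rot: [-0.248, 2.872, 0.033]
wrist_force: [0.3, -0.1, -0.9]
grip_width: -0.0001
grip_force: 0.0
```

```bash
python3 - <<'E'
from h import *
from plant import bot
goal(bot,mid+.066*ys+n*.05,Rp)
c=wristcam(bot); im=c["color"].copy()
for k in(.066,0,-.066):
    u=proj(c,mid+k*ys); print(u); cv2.drawMarker(im,tuple(int(x) for x in u.round()),(0,0,255),0,8,1)
cv2.imwrite("pics/w1.png",im)
E
```

```text
turn/4deg [-0.01 -0.03 -0.04] shift/40mm now [-0.049 -0.056  1.283] shift after turn [-0.046 -0.056  1.283] F [ 0.26 -0.14 -0.93] t 2.75
[278.20630466 217.71463746]
[193.99029857 217.97620872]
[109.83627487 218.23758747]
```

View pics/w1.png

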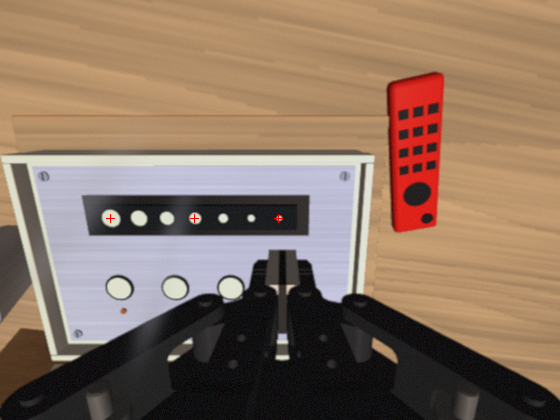

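The predicted dot positions land on the dots: small (278,218), mid (194,218), big (110,218). I'll descend to just above the small dot.

step_arm(deltas=[[0,0,-0.04,-0.05,-0.05,0.5,0],[0,0,0,0,0,0.5,0],[0,0,0,0,0,0.5,0],[0,0,0,0,0,0.4,0],[0,0,0,0,0,0,0]])

```text
time_s: 3.42
tool_pos: [0.528, 0.0191, 0.0971]
eef_rot: [-0.254, 2.872, 0.033]
wrist_force: [0.9, -0.3, 1.0]
grip_width: 0.0002
grip_force: 0.0
```

```bash
python3 - <<'E'
from h import *
from plant import bot
goal(bot,mid+.066*ys+n*.014,Rp)
E
```

```text
turn/4deg [ 0.   -0.04  0.02] shift/40mm now [-0.007 -0.021  0.276] shift after turn [-0.006 -0.02   0.276] F [ 0.86 -0.3   0.98] t 3.42
```

step_arm(deltas=[[0,0,0,0,-0.02,0.12,0],[0,0,0,0,0,0.12,0],[0,0,0,0,0,0.025,0],[0,0,0,0,0,0,0],[0,0,0,0,0,0,0]])

```text
time_s: 4.05
tool_pos: [0.5318, 0.0179, 0.0875]
eef_rot: [-0.252, 2.871, 0.032]
wrist_force: [0.5, 0.2, -1.0]
grip_width: 0.0001
grip_force: 0.0
```

step_arm(deltas=[[0,0,0,0,0,0.025,0],[0,0,0,0,0,0,0],[0,0,0,0,0,0,0],[0,0,0,0,0,0,0],[0,0,0,0,0,0,0]])

```text
time_s: 4.68
tool_pos: [0.532, 0.018, 0.0864]
eef_rot: [-0.253, 2.871, 0.032]
wrist_force: [-0.4, -0.3, -1.5]
grip_width: 0.0001
grip_force: 0.0
```

```bash
cat > f.py <<'E'
from h import *
from plant import bot
goal(bot,mid+.066*ys+n*.014,Rp)
F=[]
for i in range(6):
    c=wristcam(bot); F.append(n@bot.sense()["wrist_force"])
print(np.round(F,2),np.mean(F))
cv2.imwrite("pics/wf.png",c["color"])
E
python3 f.py
```

```text
turn/4deg [-0.01 -0.02  0.  ] shift/40mm now [ 0.015  0.024 -0.007] shift after turn [ 0.015  0.024 -0.007] F [-0.44 -0.33 -1.47] t 4.67
[-0.41 -1.07  0.13  0.45 -0.55  1.22] -0.03709786777210292
```

step_arm(deltas=[[0,0,0,0.01,0.02,0.025,0],[0,0,0,0,0,0.015,0],[0,0,0,0,0,0,0],[0,0,0,0,0,0,0],[0,0,0,0,0,0,0]])

```text
time_s: 5.6
tool_pos: [0.5318, 0.0188, 0.0847]
eef_rot: [-0.253, 2.871, 0.032]
wrist_force: [-0.5, 0.8, 1.2]
grip_width: 0.0001
grip_force: 0.3
```

```bash
python3 f.py
```

```text
turn/4deg [-0.01 -0.02  0.  ] shift/40mm now [ 0.003  0.003 -0.048] shift after turn [ 0.003  0.003 -0.048] F [-0.45  0.76  1.17] t 5.6
[0.42 1.17 1.7  0.77 0.5  0.61] 0.860784073429536
```

step_arm(deltas=[[0,0,0,0,0,0.025,0],[0,0,0,0,0,0,0],[0,0,0,0,0,0,0],[0,0,0,0,0,0,0],[0,0,0,0,0,0,0]])

```text
time_s: 6.52
tool_pos: [0.5321, 0.0188, 0.0838]
eef_rot: [-0.253, 2.871, 0.032]
wrist_force: [-0.0, 0.2, 1.3]
grip_width: -0.0004
grip_force: 0.8
```

```bash
python3 f.py
```

```text
turn/4deg [-0.01 -0.02  0.  ] shift/40mm now [ 0.004  0.005 -0.072] shift after turn [ 0.004  0.005 -0.072] F [-0.03  0.23  1.3 ] t 6.53
[2.62 1.85 0.91 1.38 1.52 1.07] 1.5594839909386617
```

step_arm(deltas=[[0,0,0,0,-0.1,0,0],[0,0,0,0,-0.2,0,0],[0,0,0,0,-0.2,0,0],[0,0,0,0,-0.2,0,0],[0,0,0,0,-0.2,0,0]])

```text
time_s: 7.45
tool_pos: [0.5385, -0.0173, 0.0838]
eef_rot: [-0.252, 2.871, 0.032]
wrist_force: [-0.3, 0.9, 1.8]
grip_width: 0.0002
grip_force: 0.9
```

```bash
sed -i 's/+.066\*ys/-.066*ys/; s/n\*.014/n*.0112/' f.py; python3 f.py
```

```text
turn/4deg [-0.01 -0.02 -0.  ] shift/40mm now [ 3.000e-03 -2.379e+00 -1.000e-03] shift after turn [ 3.000e-03 -2.379e+00 -2.000e-03] F [-0.28  0.92  1.82] t 7.45
[0.74 1.78 1.97 1.44 2.22 1.92] 1.679103322663815
```

Force is steady, so I'll slide the rest of the way.

step_arm(deltas=[[0,0,0,0,-0.2,0,0],[0,0,0,0,-0.2,0,0],[0,0,0,0,-0.2,0,0],[0,0,0,0,-0.2,0,0],[0,0,0,0,-0.2,0,0]])

```text
time_s: 8.38
tool_pos: [0.5454, -0.0566, 0.0838]
eef_rot: [-0.252, 2.871, 0.032]
wrist_force: [-0.2, 0.4, 1.5]
grip_width: 0.0001
grip_force: 0.9
```

step_arm(deltas=[[0,0,0,0,-0.2,0,0],[0,0,0,0,-0.2,0,0],[0,0,0,0,-0.2,0,0],[0,0,0,0,-0.2,0,0],[0,0,0,0,-0.2,0,0]])

```text
time_s: 9.0
tool_pos: [0.5524, -0.0959, 0.0838]
eef_rot: [-0.253, 2.871, 0.032]
wrist_force: [-0.7, 1.6, 1.9]
grip_width: 0.0002
grip_force: 0.8
```

```bash
python3 f.py
```

```text
turn/4deg [-0.01 -0.02  0.  ] shift/40mm now [ 0.004 -0.383 -0.001] shift after turn [ 0.004 -0.383 -0.001] F [-0.71  1.56  1.89] t 9.0
[2.   1.22 1.74 1.28 2.01 1.06] 1.5533570689765668
```

step_arm(deltas=[[0,0,0,0,-0.2,0,0],[0,0,0,0,-0.19,0,0],[0,0,0,0,0,0,0],[0,0,0,0,0,0,0],[0,0,0,0,0,0,0]])

```text
time_s: 9.93
tool_pos: [0.5551, -0.1107, 0.0839]
eef_rot: [-0.253, 2.871, 0.032]
wrist_force: [-0.3, -1.4, 2.2]
grip_width: -0.0002
grip_force: 0.8
```

```bash
python3 f.py; python3 - <<'E'
from h import *
from plant import bot
s=bot.capture("side")["color"]; cv2.imwrite("pics/s1.png",cv2.resize(s[90:270,180:340],None,fx=3,fy=3))
E
```

```text
turn/4deg [-0.01 -0.02  0.  ] shift/40mm now [ 0.006 -0.006  0.001] shift after turn [ 0.006 -0.006  0.001] F [-0.26 -1.4   2.19] t 9.93
[1.81 1.94 1.44 1.97 1.94 1.52] 1.7704889259131542
```

View pics/wf.png

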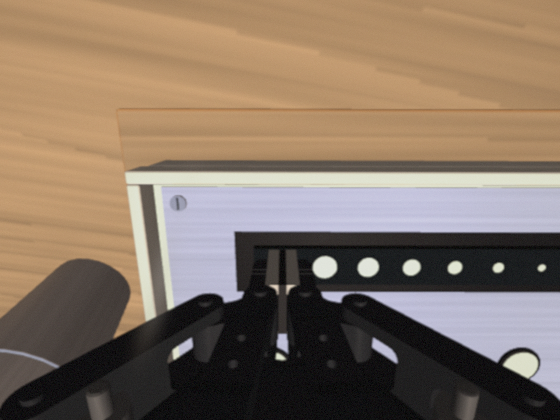

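View pics/s1.png

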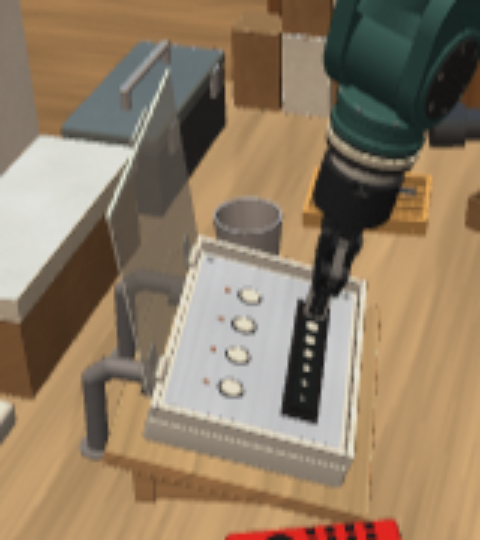

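The wrist view shows the closed fingertips covering the biggest dot (about (283,265)), with the other six dots to its right. The side crop agrees, and the bar was pressed at about 1.7 N along the whole run. Next I'll lift off and measure the flap angle.

step_arm(deltas=[[0,0,0,0,0,-0.5,0],[0,0,0,0,0,-1,0],[0,0,0,0,0,-1,0],[0,0,0,0,0,-1,0],[0,0,0,0,0,-1,0]])

```text
time_s: 10.9
tool_pos: [0.5088, -0.1184, 0.2589]
eef_rot: [-0.253, 2.871, 0.033]
wrist_force: [0.6, 0.3, 0.5]
grip_width: -0.0001
grip_force: 0.0
```

```bash
cat >> h.py <<'E'
hinge=mid+.130*xs+.011*n
Rv=np.c_[-xh,ys,-z]
def fl(phi,r,off=0.):  # point r from the hinge on the outer side, off mm outside it
    return hinge+r*(-np.cos(phi)*xs+np.sin(phi)*n)+off*(np.cos(phi)*n+np.sin(phi)*xs)
E
python3 - <<'E'
from h import *
from plant import bot
T,S=bot.capture("top"),bot.capture("side")
print("hinge",hinge)
for p in(1.6,1.7,1.83,1.9,1.97,2.05):
    e=fl(p,.18); print(p,e.round(3),*[proj(c,e+k*ys).round(0) for c in(T,S) for k in(.131,-.131)])
print("hinge px",*[proj(c,hinge+k*ys).round(0) for c in(T,S) for k in(.131,-.131)])
for uv in((280,119),(388,130)): # silver box front base
    p,d=ray(T,uv); print(p-d*p[2]/d[2])
goal(bot,fl(1.9,.2)+[0,0,.05],Rv)
t=cv2.imread("pics/top0.png")[100:220,220:370];cv2.imwrite("pics/t1.png",cv2.resize(t,None,fx=5,fy=5,interpolation=2))
E
```

```text
hinge [ 0.66714026 -0.02408385  0.11727166]
1.6 [ 0.626 -0.031  0.292] [240. 170.] [353. 155.] [243. 163.] [257. 114.]
1.7 [ 0.644 -0.028  0.296] [239. 162.] [352. 147.] [235. 161.] [251. 113.]
1.83 [ 0.667 -0.024  0.297] [237. 152.] [351. 137.] [224. 160.] [243. 112.]
1.9 [ 0.679 -0.022  0.297] [237. 147.] [350. 132.] [219. 160.] [238. 112.]
1.97 [ 0.691 -0.02   0.296] [236. 142.] [349. 127.] [213. 161.] [234. 112.]
2.05 [ 0.705 -0.017  0.293] [235. 137.] [347. 122.] [207. 161.] [229. 113.]
hinge px [243. 173.] [338. 160.] [230. 222.] [246. 167.]
[0.85038142 0.00781661 0.        ]
[ 0.82696426 -0.33014221  0.        ]
turn/4deg [-0.05  3.8   0.  ] shift/40mm now [-5.149  1.646 -1.336] shift after turn [-4.62   1.655 -2.632] F [ 0.4  -0.73  0.27] t 11.0
```

View pics/t1.png

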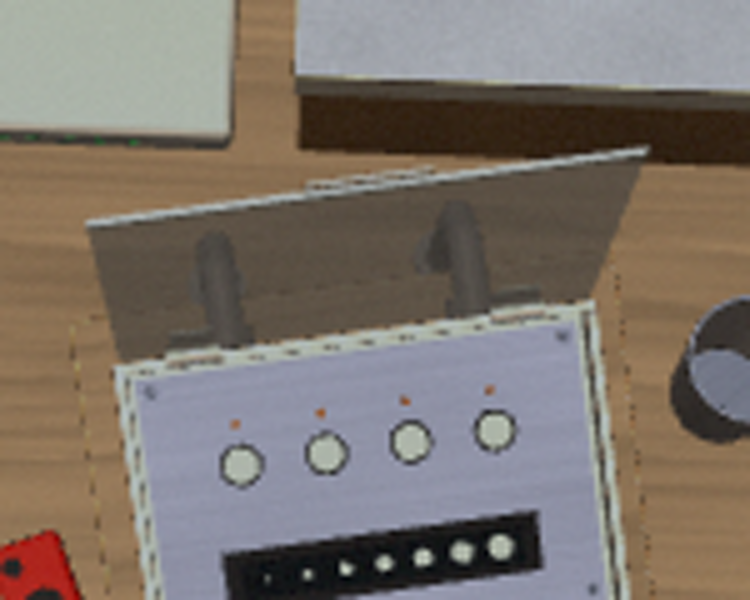

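The flap's free edge runs from about (238,144) to (349.5,130) in the top view, which gives an angle of about 1.93 rad. I'll rise and turn the tool vertical.

step_arm(deltas=[[0,0.76,0,0,0.33,-0.56,0],[0,0.76,0,0,0.33,-0.56,0],[0,0.76,0,0,0.33,-0.56,0],[0,0.76,0,0,0.33,-0.56,0],[0,0.76,0,0,0.33,-0.56,0]])

```text
time_s: 11.62
tool_pos: [0.4808, -0.056, 0.3682]
eef_rot: [0.275, -3.123, 0.002]
wrist_force: [0.5, 0.4, -0.6]
grip_width: -0.0003
grip_force: 0.0
```

```bash
python3 - <<'E'
from h import *
from plant import bot
P=fl(1.93,.155,.028)+[0,0,.014]; print(P)
Q=P.copy(); Q[2]=.375
goal(bot,Q,Rv); goal(bot,P,Rv)
E
```

```text
[ 0.70942245 -0.01659031  0.28281394]
turn/4deg [-0.01 -0.1   0.  ] shift/40mm now [-5.8   -0.027 -0.211] shift after turn [-5.801 -0.026 -0.17 ] F [ 0.48  0.36 -0.6 ] t 11.62
turn/4deg [-0.01 -0.1   0.  ] shift/40mm now [-5.816 -0.026  2.094] shift after turn [-5.801 -0.026  2.135] F [ 0.48  0.36 -0.6 ] t 11.62
```

step_arm(deltas=[[0,-0.1,0,-0.9,-0.02,-0.2,0],[0,0,0,-0.9,0,0,0],[0,0,0,-0.9,0,0,0],[0,0,0,-0.9,0,0,0],[0,0,0,-0.9,0,0,0]])

```text
time_s: 12.25
tool_pos: [0.6595, -0.0255, 0.3752]
eef_rot: [-0.275, 3.128, -0.0]
wrist_force: [0.0, -0.0, 0.0]
grip_width: 0.0
grip_force: 0.0
```

step_arm(deltas=[[0,0,0,-0.7,0,0,0],[0,0,0,-0.6,0,0,0],[0,0,0,0,0,0,0],[0,0,0,0,0,0,0],[0,0,0,0,0,0,0]])

```text
time_s: 12.88
tool_pos: [0.7088, -0.017, 0.377]
eef_rot: [-0.275, 3.127, -0.001]
wrist_force: [-0.0, 0.1, 0.1]
grip_width: -0.0002
grip_force: 0.0
```

```bash
python3 - <<'E'
from h import *
from plant import bot
P=fl(1.93,.155,.028)+[0,0,.014]
goal(bot,P,Rv)
s=bot.capture("side")["color"]; cv2.imwrite("pics/s2.png",cv2.resize(s[40:270,160:360],None,fx=2.5,fy=2.5))
E
```

```text
turn/4deg [-0.01  0.04 -0.  ] shift/40mm now [-0.012  0.009  2.355] shift after turn [-0.018  0.007  2.355] F [-0.    0.1   0.14] t 12.88
```

View pics/s2.png

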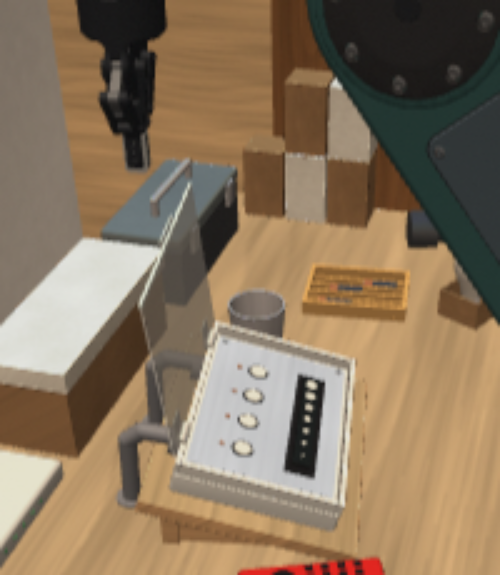

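The fingertip, at (138,165) in the crop, hangs above and behind the flap's top edge (middle at about (166,240)). I'll descend behind it.

step_arm(deltas=[[0,0,0,0,0,0.5,0],[0,0,0,0,0,0.6,0],[0,0,0,0,0,0.6,0],[0,0,0,0,0,0.6,0],[0,0,0,0,0,0.05,0]])

```text
time_s: 13.55
tool_pos: [0.7085, -0.0169, 0.2818]
eef_rot: [-0.275, 3.129, -0.0]
wrist_force: [-0.1, -0.5, 0.6]
grip_width: -0.0001
grip_force: 0.0
```

```bash
python3 - <<'E'
from h import *
from plant import bot
goal(bot,fl(1.93,.155,.028)+[0,0,.014],Rv)
c=Rv.T/.04; q=None
# tip centre path: vertical finger, half width 11 mm: near-side corner follows the flap
for p in np.r_[1.93:-.01:-.1]:
    off=.0
    al=p-np.radians(15) # flap elevation
    a=.011*abs(np.sin(al)) if al>0 else .011*np.sin(-al)
    P=fl(p,.155,a)+[0,0,.014]
    print(round(p,2),P.round(3),(c@(P-q)).round(2) if q is not None else ''); q=P
E
```

```text
turn/4deg [-0.  0. -0.] shift/40mm now [-0.023  0.003 -0.026] shift after turn [-0.023  0.003 -0.026] F [-0.06 -0.48  0.59] t 13.55
1.93 [ 0.693 -0.02   0.284] 
1.83 [ 0.678 -0.022  0.286] [ 0.38  0.   -0.05]
1.73 [ 0.662 -0.025  0.287] [ 0.39 -0.   -0.01]
1.63 [ 0.647 -0.028  0.285] [0.39 0.   0.03]
1.53 [ 0.632 -0.03   0.282] [ 0.39 -0.    0.07]
1.43 [ 0.617 -0.033  0.278] [ 0.38 -0.    0.11]
1.33 [ 0.602 -0.036  0.272] [0.37 0.   0.15]
1.23 [ 0.588 -0.038  0.264] [0.35 0.   0.19]
1.13 [ 0.575 -0.04   0.255] [0.33 0.   0.23]
1.03 [ 0.563 -0.043  0.244] [ 0.31 -0.    0.26]
0.93 [ 0.551 -0.045  0.233] [ 0.28 -0.    0.3 ]
0.83 [ 0.542 -0.046  0.22 ] [0.25 0.   0.32]
0.73 [ 0.533 -0.048  0.206] [0.22 0.   0.35]
0.63 [ 0.526 -0.049  0.191] [0.18 0.   0.37]
0.53 [ 0.521 -0.05   0.175] [ 0.14 -0.    0.39]
0.43 [ 0.517 -0.051  0.159] [0.1 0.  0.4]
0.33 [ 0.515 -0.051  0.143] [0.05 0.   0.41]
0.23 [ 0.515 -0.051  0.127] [ 0.01 -0.    0.4 ]
0.13 [ 0.516 -0.051  0.112] [-0.03 -0.    0.36]
0.03 [ 0.518 -0.051  0.098] [-0.06  0.    0.36]
```

step_arm(deltas=[[0,0,0,0.2,0,-0.04,0],[0,0,0,0.2,0,0,0],[0,0,0,0.3,0,-0.04,0],[0,0,0,0.38,0,-0.03,0],[0,0,0,0.39,0,0,0]])

```text
time_s: 14.18
tool_pos: [0.6513, -0.0274, 0.2875]
eef_rot: [-0.275, 3.126, -0.001]
wrist_force: [1.5, 1.2, -0.8]
grip_width: 0.0002
grip_force: 0.6
```

step_arm(deltas=[[0,0,0,0.39,0,0.02,0],[0,0,0,0.39,0,0.05,0],[0,0,0,0.38,0,0.1,0],[0,0,0,0.38,0,0.13,0],[0,0,0,0.36,0,0.17,0]])

```text
time_s: 14.8
tool_pos: [0.5765, -0.0407, 0.2685]
eef_rot: [-0.275, 3.125, -0.002]
wrist_force: [1.3, -0.5, -0.4]
grip_width: 0.0001
grip_force: 0.4
```

```bash
python3 - <<'E'
from h import *
from plant import bot
for p in (1.23,1.13,1.03,.53):
    al=p-np.radians(15); goal(bot,fl(p,.155,.011*abs(np.sin(al)))+[0,0,.014],Rv)
s=bot.capture("side")["color"]; cv2.imwrite("pics/s3.png",cv2.resize(s[40:270,160:360],None,fx=2.5,fy=2.5))
E
```

```text
turn/4deg [-0.02  0.06 -0.  ] shift/40mm now [-0.293  0.013  0.111] shift after turn [-0.294  0.012  0.11 ] F [ 1.28 -0.53 -0.43] t 14.8
turn/4deg [-0.02  0.06 -0.  ] shift/40mm now [0.042 0.013 0.337] shift after turn [0.04  0.012 0.338] F [ 1.28 -0.53 -0.43] t 14.8
turn/4deg [-0.02  0.06 -0.  ] shift/40mm now [0.353 0.013 0.599] shift after turn [0.351 0.012 0.601] F [ 1.28 -0.53 -0.43] t 14.8
turn/4deg [-0.02  0.06 -0.  ] shift/40mm now [1.423 0.016 2.328] shift after turn [1.414 0.012 2.333] F [ 1.28 -0.53 -0.43] t 14.8
```

View pics/s3.png

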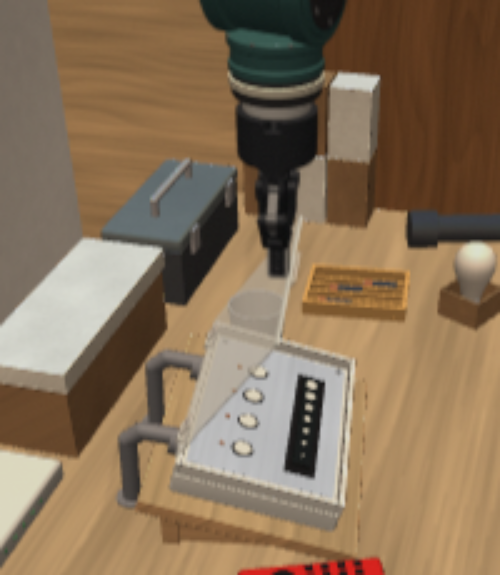

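The flap is following the finger down, now at roughly 1.15 rad, with the fingertip near its free edge at (278,270).

step_arm(deltas=[[0,0.05,0,0.12,0,0.3,0],[0,0,0,0.23,0,0.3,0],[0,0,0,0.28,0,0.3,0],[0,0,0,0.25,0,0.32,0],[0,0,0,0.22,0,0.35,0]])

```text
time_s: 15.48
tool_pos: [0.5337, -0.0483, 0.2054]
eef_rot: [-0.275, 3.129, -0.002]
wrist_force: [0.9, 0.3, -0.0]
grip_width: -0.0003
grip_force: 0.3
```

step_arm(deltas=[[0,0,0,0.18,0,0.37,0],[0,0,0,0.14,0,0.39,0],[0,0,0,0.1,0,0.4,0],[0,0,0,0.05,0,0.3,0],[0,0,0,0.0,0,0.2,0]])

```text
time_s: 16.1
tool_pos: [0.5152, -0.0516, 0.1384]
eef_rot: [0.275, -3.129, 0.002]
wrist_force: [-0.6, 0.1, -0.3]
grip_width: 0.0003
grip_force: 0.2
```

```bash
python3 - <<'E'
from h import *
from plant import bot
for p in (.33,.23,.0):
    al=p-np.radians(15); goal(bot,fl(p,.155,.011*abs(np.sin(al)))+[0,0,.014],Rv)
s=bot.capture("side")["color"]; cv2.imwrite("pics/s4.png",cv2.resize(s[40:270,160:360],None,fx=2.5,fy=2.5))
E
```

```text
turn/4deg [-0.01 -0.01 -0.  ] shift/40mm now [ 0.005  0.014 -0.105] shift after turn [ 0.005  0.014 -0.105] F [-0.64  0.11 -0.29] t 16.1
turn/4deg [-0.01 -0.01 -0.  ] shift/40mm now [0.013 0.015 0.292] shift after turn [0.013 0.014 0.292] F [-0.64  0.11 -0.29] t 16.1
turn/4deg [-0.01 -0.01 -0.  ] shift/40mm now [-0.1    0.015  1.112] shift after turn [-0.099  0.014  1.112] F [-0.64  0.11 -0.29] t 16.1
```

View pics/s4.png

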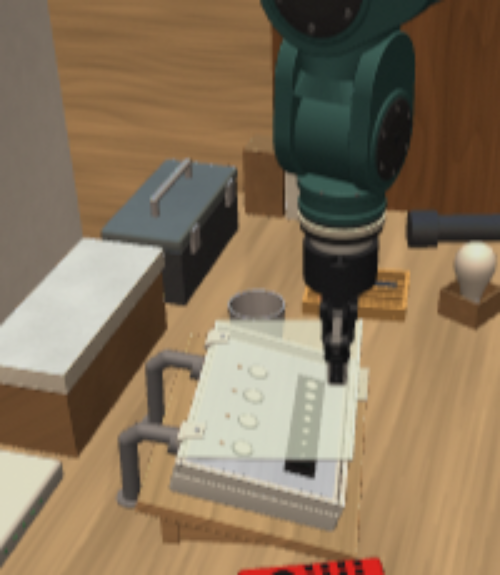

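The flap is nearly down, at about 0.3 rad, with the fingertip on it near the tab at (338,380). I'll finish slowly.

step_arm(deltas=[[0,0,0,0,0,0.25,0],[0,0,0,0,0,0.25,0],[0,0,0,-0.03,0,0.25,0],[0,0,0,-0.04,0,0.2,0],[0,0,0,-0.03,0,0.1,0]])

```text
time_s: 16.77
tool_pos: [0.519, -0.0508, 0.0959]
eef_rot: [0.275, -3.128, 0.001]
wrist_force: [1.0, -0.2, 0.3]
grip_width: -0.0001
grip_force: 0.2
```

step_arm(deltas=[[0,0,0,0,0,0.05,0],[0,0,0,0,0,0.03,0],[0,0,0,0,0,0.03,0],[0,0,0,0,0,0,0],[0,0,0,0,0,0,0]])

```text
time_s: 17.4
tool_pos: [0.519, -0.0509, 0.0922]
eef_rot: [0.275, -3.128, 0.001]
wrist_force: [-0.0, -0.2, 0.0]
grip_width: -0.0004
grip_force: 0.0
```

```bash
python3 - <<'E'
from h import *
from plant import bot
goal(bot,fl(0,.155,.011*np.sin(.262))+[0,0,.014],Rv)
F=[]
for i in range(4): bot.capture("top"); F.append(bot.sense()["wrist_force"])
print(np.mean(F,0))
E
```

```text
turn/4deg [-0.01 -0.02 -0.  ] shift/40mm now [-0.001  0.014 -0.043] shift after turn [-0.001  0.014 -0.043] F [-0.   -0.23  0.04] t 17.4
[-0.13996604  0.12391612 -0.437662  ]
```

step_arm(deltas=[[0,0,0,0,0,0.03,0],[0,0,0,0,0,0,0],[0,0,0,0,0,0.03,0],[0,0,0,0,0,0,0],[0,0,0,0,0,0,0]])

```text
time_s: 18.23
tool_pos: [0.5193, -0.051, 0.0906]
eef_rot: [-0.275, 3.129, -0.002]
wrist_force: [-3.7, 1.3, 17.2]
grip_width: -0.0002
grip_force: 8.7
```

```bash
cat > g.py <<'E'
from h import *
from plant import bot
goal(bot,fl(0,.155,.011*np.sin(.262))+[0,0,.014],Rv)
F=[]
for i in range(4): s=bot.capture("side"); F.append(bot.sense()["wrist_force"])
print(np.mean(F,0))
cv2.imwrite("pics/s5.png",cv2.resize(s["color"][140:260,200:340],None,fx=5,fy=5,interpolation=2))
E
python3 g.py
```

```text
turn/4deg [-0.02 -0.    0.  ] shift/40mm now [ 0.006  0.016 -0.082] shift after turn [ 0.006  0.017 -0.082] F [-3.73  1.26 17.17] t 18.23
[-4.49904163  0.76979213 17.24978295]
```

View pics/s5.png

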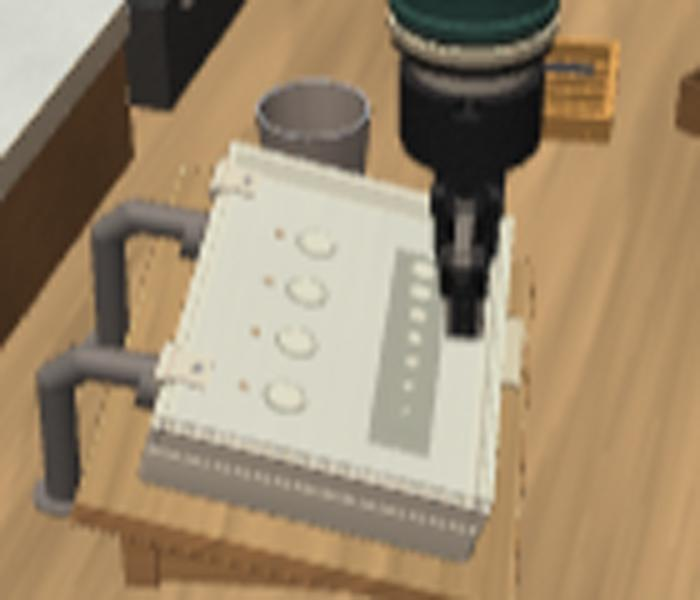

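The flap now lies flat on the collar with the hinge line and tab level, and the finger meets a firm 17 N stop, so it is fully shut. I'll lift clear.

step_arm(deltas=[[0,0,0,0,0,-0.2,0],[0,0,0,0,0,-0.7,0],[0,0,0,0,0,-1,0],[0,0,0,0,0,-1,0],[0,0,0,0,0,-1,0]])

```text
time_s: 19.05
tool_pos: [0.519, -0.0507, 0.2472]
eef_rot: [0.275, -3.128, 0.001]
wrist_force: [0.8, -0.4, -1.6]
grip_width: 0.0
grip_force: 0.0
```

step_arm(deltas=[[0,0,0,0.5,0,-0.4,0],[0,0,0,0.5,0,0,0],[0,0,0,0.5,0,0,0],[0,0,0,0,0,0,0],[0,0,0,0,0,0,0]])

```text
time_s: 19.68
tool_pos: [0.4607, -0.0612, 0.2619]
eef_rot: [0.275, -3.129, 0.002]
wrist_force: [0.7, -0.0, -0.2]
grip_width: 0.0001
grip_force: 0.0
```

```bash
python3 g.py; python3 - <<'E'
from h import *
a=cv2.imread("pics/s5.png")
cv2.imwrite("pics/s6.png",a)
E
```

```text
turn/4deg [-0.01 -0.01 -0.  ] shift/40mm now [-1.486  0.018  4.197] shift after turn [-1.482  0.014  4.199] F [ 0.66 -0.01 -0.2 ] t 19.68
[ 0.28016396 -0.21325097  0.24029055]
```

View pics/s6.png

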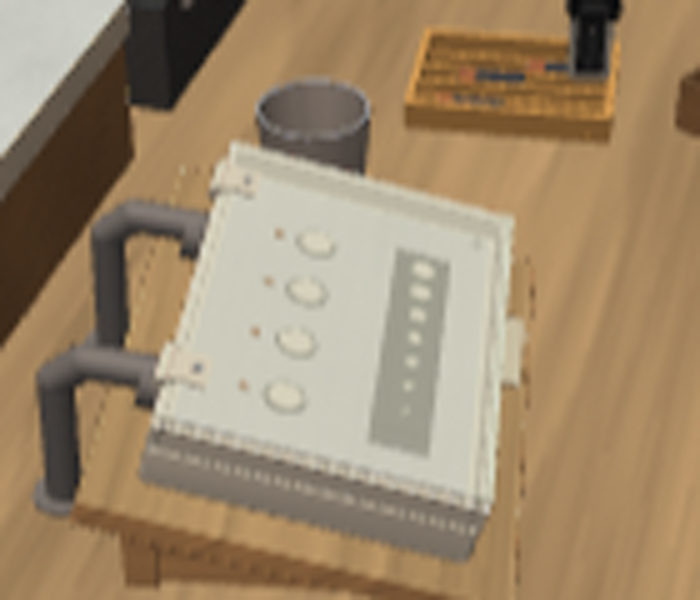

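The flap stays shut flat on the collar and the gripper is clear of it, so I'm handing in.

```bash
python3 -c "
from plant import bot
print(bot.sign_off())"
```

```text
the job is handed in; nothing more can be done
None
```

I ran the fingertip lightly (about 1.7 N) from the smallest dot to the biggest without lifting off, pushed the flap fully shut, moved the arm clear and handed the job in at about 20 s; no verdict came back.

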